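# Sort colour-capped sample vials into their trays

### The arm

A 6-joint arm with a two-finger parallel gripper is mounted at the origin on a cart in front of the work surface, level with it; the furniture and walls round the work are solid. World frame = base frame: x ahead of the robot, y to its left, z up, the work surface at z = 0. Lengths are in m, angles in rad, forces in N, time in s.
With the tool pointing down it reaches from about 0.35 to 0.725 m from the base axis. Payload 4.3 kg.
Tool frame: the origin (TCP) lies at the very end of the fingers, on their centre line; the grasp point (between the pads) lies 19 mm behind it; z points along the fingers, y is the line along which they close (so a half turn about z gives the same grasp; the last joint's range is limited). The gripper opens to 85 mm and grips with 20 to 120 N. Pads are 22 mm wide; open, the fingers measure 114 mm over their backs; the gripper's body (76 mm by 85 mm) begins 54 mm behind the grasp point. The pads swing forward as they close: fully open they stand 13 mm farther back than shut.
Start: joints at [-1.282, 0.377, 0.081, 1.274, 0, 1.46], TCP at [0.223, -0.53, 0.231] pointing down, gripper open.
Joint ranges: [-2.72, 2.72], [-0.84, 1.66], [-1.02, 1.22], [-1.77, 2.12], [-1.37, 1.28], [-3.14, 3.14]. Speed limits (rad/s): [2.57, 2.57, 3.14, 3.14, 3.14, 3.14].

### API

Orientations are given as a unit quaternion [w, x, y, z].
In Python, from plant import monitor, camera, get_calibration, order gives the robot as it stands.
- The arm moves only by the tool servo_tool, never from a script. Its arguments are lists of equal length, an entry for each row: "slide": the shift along the world's x, y, z normalised to -1 to 1, where 1 is 0.2 m, a list of three; "angular": the turn, a rotation vector about the world's x, y, z normalised to -1 to 1, where 1 is pi rad, a list of three; "hand": the opening, from -1 (shut) to 1 (fully open). A call has 1 to 20 rows; each row is the pose to reach, as a shift and turn from the pose commanded when the call began, turning the shorter way round; what a row does not reach only later rows make up. A row lasts 1/12 s, in which the tool goes at most 41.7 mm and 7.16 degrees, less where a joint would pass 70% of its speed; a pose out of reach is approached as far as the arm can. A call with a number of a shift or a turn outside -1 to 1 is refused whole. A call with a gripper value outside its range is refused whole. The fingers move at their own pace and stop on an object; the grip force is fixed at half the most. Time passes only in rows, so rows that repeat a pose let the fingers close. It gives the time, the measured TCP pose, the force, the opening and the grip force at its end, in the units of the state.
- monitor.state(): the state, without advancing time (a new reading comes with each control period).
- camera(name): name is "side" or "top"; returns the picture (400x640x3 uint8, red, green, blue); there is no depth.
- get_calibration(name): a dict with "camera_matrix" (3x3 intrinsics, pixels), "dist" ([k1, k2, p1, p2, k3] as OpenCV has them; the pictures are not rectified), "extrinsics" (4x4, takes a point from camera to world coordinates). Camera axes: x right, y up, looking along -z (the intrinsics and any distortion apply to the point x, -y, -z); pixel columns grow to the right and rows downward; lengths in m; the calibration is good to about 2 mm. A picture is of the moment at which its call begins. get_calibration takes no time and is no camera call.
- order.close_job(): hands the job in; it is judged then, once.
The state is a dict: "clock": time; "joints": joint angles; "dq": joint speeds; "joint_torque": joint torques, N m; "ee_pos": TCP position; "tcp_rot": TCP orientation; "ft_force": force on the tool from outside, world axes, zero at the start; "ft_torque": the same for the moment, N m; "width": finger opening in m; "gripper_force": force on a finger pad.
Only numpy, scipy, OpenCV 4.12 (cv2) and the standard library are available. Lean on these libraries where they do the work, as an engineer would, in place of code of your own. Each camera call takes 0.05 s, during which the arm holds its last target. There are 200 camera calls.

### The job

Sort the sample vials by the colour of their caps: both red-capped vials into the red tray and both blue-capped vials into the blue tray, including the blue one that someone put in the red tray by mistake. Stand each upright on the tray's floor, one to a compartment, setting it down without dropping it or tipping it over. Leave the yellow-capped vial and the timer where they are.

Things in the scene. Friction and masses are not known exactly. Their poses are not given: they have to be found in the camera images.
- red_vial_1: self-standing screw-cap sample vial, white round body 26 mm across with a red ring and a ribbed red cap 30 mm across, 90 mm tall (the cap is the top 20 mm), 60 g; origin: centre of its underside, z up along its axis; at the start it stands loose on the worktop
- red_vial_2: self-standing screw-cap sample vial, white round body 26 mm across with a red ring and a ribbed red cap 30 mm across, 90 mm tall (the cap is the top 20 mm), 60 g; origin: centre of its underside, z up along its axis; at the start it stands loose on the worktop
- blue_vial_1: self-standing screw-cap sample vial, white round body 26 mm across with a blue ring and a ribbed blue cap 30 mm across, 90 mm tall (the cap is the top 20 mm), 60 g; origin: centre of its underside, z up along its axis; at the start it stands loose on the worktop
- blue_vial_2: self-standing screw-cap sample vial, white round body 26 mm across with a blue ring and a ribbed blue cap 30 mm across, 90 mm tall (the cap is the top 20 mm), 60 g; origin: centre of its underside, z up along its axis; at the start it stands in one compartment of the red tray, where it does not belong
- yellow_vial: self-standing screw-cap sample vial, white round body 26 mm across with a yellow ring and a ribbed yellow cap 30 mm across, 90 mm tall (the cap is the top 20 mm), 60 g; origin: centre of its underside, z up along its axis; stands on the worktop among the others and is to stay there
- red_tray: red open vial tray, fixed to the worktop, 48 (x) x 108 (y) x 40 mm tall, with two square compartments 40 x 40 mm inside, centred 30 mm either way along its y axis; walls 4 mm, floor 4 mm thick, a 20 mm wide block between the compartments; origin: centre of its underside, z up; it may stand at any yaw on the left or on the right of the worktop
- red_tray_a (a point): centre of the inner floor of one compartment of the red tray, at y = +30 mm in the tray's frame, 4 mm above the worktop, where blue_vial_2 stands at the start
- red_tray_b (a point): centre of the inner floor of one compartment of the red tray, at y = -30 mm in the tray's frame, 4 mm above the worktop
- blue_tray: blue open vial tray, fixed to the worktop, 48 (x) x 108 (y) x 40 mm tall, with two square compartments 40 x 40 mm inside, centred 30 mm either way along its y axis; walls 4 mm, floor 4 mm thick, a 20 mm wide block between the compartments; origin: centre of its underside, z up; it may stand at any yaw on the left or on the right of the worktop
- blue_tray_a (a point): centre of the inner floor of one compartment of the blue tray, at y = +30 mm in the tray's frame, 4 mm above the worktop
- blue_tray_b (a point): centre of the inner floor of one compartment of the blue tray, at y = -30 mm in the tray's frame, 4 mm above the worktop
- timer: white bench timer with coloured keys, 58 x 62 x 20 mm, lying between the loose vials; origin: centre of its underside; it stays where it is
There are look-alikes about, which are no part of the job. What is shaped like the red_vial_1 but green is not meant.

How it is judged:
At the end, for the whole second after the job is handed in: Red vials in the red tray, blue in the blue, one to a compartment: within 12 mm of its centre, underside within 6 mm of its floor, upright within 0.12 rad, at rest; yellow vial (upright) and timer within 30 mm of their starts (((horizontal distance between red_vial_1 and red_tray_a below 0.012 m and z of red_vial_1 in the frame of red_tray_a between -0.005 and 0.006 m) or (horizontal distance between red_vial_1 and red_tray_b below 0.012 m and z of red_vial_1 in the frame of red_tray_b between -0.005 and 0.006 m)) and angle between each of red_vial_1, red_vial_2, blue_vial_1, blue_vial_2, yellow_vial's own z axis and vertical below 0.12 rad and linear speed of each of red_vial_1, red_vial_2, blue_vial_1, blue_vial_2 below 0.02 m/s and ((horizontal distance between red_vial_2 and red_tray_a below 0.012 m and z of red_vial_2 in the frame of red_tray_a between -0.005 and 0.006 m) or (horizontal distance between red_vial_2 and red_tray_b below 0.012 m and z of red_vial_2 in the frame of red_tray_b between -0.005 and 0.006 m)) and ((horizontal distance between blue_vial_1 and blue_tray_a below 0.012 m and z of blue_vial_1 in the frame of blue_tray_a between -0.005 and 0.006 m) or (horizontal distance between blue_vial_1 and blue_tray_b below 0.012 m and z of blue_vial_1 in the frame of blue_tray_b between -0.005 and 0.006 m)) and ((horizontal distance between blue_vial_2 and blue_tray_a below 0.012 m and z of blue_vial_2 in the frame of blue_tray_a between -0.005 and 0.006 m) or (horizontal distance between blue_vial_2 and blue_tray_b below 0.012 m and z of blue_vial_2 in the frame of blue_tray_b between -0.005 and 0.006 m)) and distance of each of yellow_vial, timer from where it was at the start of the episode below 0.03 m); the robot touches nothing.
It fails at once if a vial is tipped over (angle between any of red_vial_1, red_vial_2, blue_vial_1, blue_vial_2, yellow_vial's own z axis and vertical above 0.8 rad).
It fails at once if a vial is dropped: it falls free of the fingers faster than 0.8 m/s ((linear speed of red_vial_1 above 0.8 m/s and contact force between red_vial_1 and the fingers below 0.1 N) or (linear speed of red_vial_2 above 0.8 m/s and contact force between red_vial_2 and the fingers below 0.1 N) or (linear speed of blue_vial_1 above 0.8 m/s and contact force between blue_vial_1 and the fingers below 0.1 N) or (linear speed of blue_vial_2 above 0.8 m/s and contact force between blue_vial_2 and the fingers below 0.1 N)).
It fails at once if the yellow vial or the timer is moved more than 30 mm (distance of any of yellow_vial, timer from where it was at the start of the episode above 0.03 m).
It also fails if it takes over 72 s, if anything falls off the work surface, if the arm or the gripper's body presses on something with over 40 N, if the wrist force passes 120 N, or if a joint passes its speed limit or range.

## Working session

There is one attempt and no reset: what is moved stays moved. The work goes in short steps, Python scripts to look and compute and a tool call to move; the robot and the scene stay as the last step left them, time stands still between calls to the robot, and variables do not carry over. Pictures are saved under pics/ and viewed, at most 10 in all, crops included, and the job is handed in when it is done.

Besides the shell and the picture viewer there is one more tool, called as name(argument=value, ...), one argument or row to a line, values as JSON. servo_tool: Moves the arm, as the interface text tells. Its arguments: {"type":"object","properties":{"slide":{"type":"array"},"angular":{"type":"array"},"hand":{"type":"array"}},"required":["slide","angular","hand"]}

```bash
mkdir -p pics; python3 - <<'E'
from plant import monitor,camera,get_calibration
import cv2,numpy as np
for n in("side","top"):
    im=camera(n); cv2.imwrite(f"pics/{n}0.png",im[:,:,::-1]); c=get_calibration(n)
    print(n,c)
print(monitor.state())
E
```

```text
side {'camera_matrix': array([[487.36127667,   0.        , 322.48984134],
       [  0.        , 487.36127667, 195.20630293],
       [  0.        ,   0.        ,   1.        ]]), 'dist': array([0.01377709, 0.        , 0.        , 0.        , 0.        ]), 'extrinsics': array([[ 0.98662589,  0.09759522, -0.1305547 ,  0.40556354],
       [-0.16232941,  0.66093453, -0.7326764 , -0.85729826],
       [ 0.01478239,  0.74407037,  0.6679377 ,  0.80580528],
       [ 0.        ,  0.        ,  0.        ,  1.        ]])}
top {'camera_matrix': array([[516.82666414,   0.        , 318.30748145],
       [  0.        , 516.82666414, 194.63323639],
       [  0.        ,   0.        ,   1.        ]]), 'dist': array([-0.15136349,  0.        ,  0.        ,  0.        ,  0.        ]), 'extrinsics': array([[-0.02585772,  0.99221421, -0.1218291 ,  0.39461642],
       [-0.99963298, -0.02664915, -0.00487108,  0.0036941 ],
       [-0.0080798 ,  0.12165844,  0.99253914,  1.23885908],
       [ 0.        ,  0.        ,  0.        ,  1.        ]])}
{'clock': 0.1, 'joints': array([-1.28230826e+00,  3.77984358e-01,  7.97572870e-02,  1.27439421e+00,
        1.13446526e-05,  1.46052418e+00]), 'dq': array([-9.68725109e-04, -1.83809697e-03,  4.22324372e-03,  5.14374332e-04,
       -2.90386523e-04,  4.19530766e-05]), 'joint_torque': array([ 2.09725520e-03, -4.64693177e+01,  2.70582372e+01,  1.20438825e-02,
       -1.93676243e-05, -2.38260121e-06]), 'ee_pos': array([ 0.22311431, -0.529311  ,  0.23045667]), 'tcp_rot': array([-9.09362493e-04,  9.80189137e-01,  1.98061667e-01, -7.55516701e-05]), 'ft_force': array([ 0.00593534, -0.31224478,  0.20830962]), 'ft_torque': array([ 0.02931419, -0.00698965,  0.04254166]), 'gripper_force': 0.0, 'width': 0.08532810967218513}
```

View pics/top0.png

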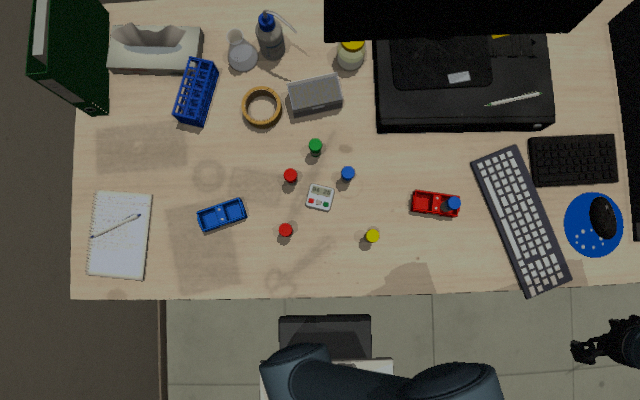

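View pics/side0.png

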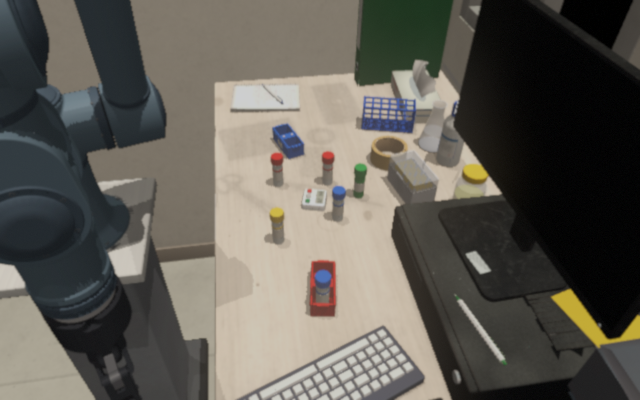

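Top view: red caps at (290,176) and (285,230), blue caps at (347,173) and (454,203, in the red tray), yellow at (372,235), green decoy at (315,147). Red tray is at (435,204), blue tray at (222,214), timer at (320,197). Side view: red caps at (328,157) and (277,159), blue at (339,192) and (323,279), trays at (323,288) and (288,141).

```bash
cat >h.py <<'E'
import cv2,numpy as np
from scipy.optimize import least_squares,minimize
from plant import monitor,camera,get_calibration
C={n:get_calibration(n) for n in("side","top")}
F=np.diag([1.,-1,-1])
def proj(n,P):
    c=C[n];E=c["extrinsics"];R=F@E[:3,:3].T
    return cv2.projectPoints(np.asarray(P,float),cv2.Rodrigues(R)[0],-R@E[:3,3],c["camera_matrix"],c["dist"])[0][:,0]
def mask(im,col):
    h,s,v=cv2.split(cv2.cvtColor(im,cv2.COLOR_RGB2HSV))
    b={"red":(h<8)|(h>172),"blue":(h>100)&(h<125),"yellow":(h>22)&(h<34)}[col]
    return (b&(s>130)&(v>40)).astype(np.uint8)
def blob(m,p):
    _,l,st,ce=cv2.connectedComponentsWithStats(m)
    k=[i for i in range(1,len(ce)) if st[i,4]>25]
    i=min(k,key=lambda i:np.hypot(*(ce[i]-p))); return ce[i],st[i],(l==i).astype(np.uint8)
t=np.linspace(0,2*np.pi,40)
def capc(n,p):
    P=[[p[0]+.015*np.cos(a),p[1]+.015*np.sin(a),p[2]+z] for a in t for z in(0,-.02)]
    h=cv2.convexHull(proj(n,P).astype(np.float32));m=cv2.moments(h)
    return np.array([m["m10"],m["m01"]])/m["m00"]
def cap(ims,col,pt,ps):
    q={n:blob(mask(ims[n],col),p) for n,p in(("top",pt),("side",ps))}
    r=least_squares(lambda p:np.concatenate([capc(n,p)-q[n][0] for n in q]),[.5,0,.09])
    print(col,"xyz top",r.x.round(4),"res px",r.fun.round(2),"areas",[q[n][1][4] for n in q]);return r.x
def trayhull(n,q,z1):
    c,s=np.cos(q[2]),np.sin(q[2])
    P=[[q[0]+c*x-s*y,q[1]+s*x+c*y,z] for x in(-.024,.024) for y in(-.054,.054) for z in(0,z1)]
    return cv2.convexHull(proj(n,P).astype(np.float32))
E
cat >m.py <<'E'
from h import *
ims={n:camera(n) for n in C}
R1=cap(ims,"red",(290,176),(328,157));R2=cap(ims,"red",(285,230),(277,159))
B1=cap(ims,"blue",(347,173),(339,192));B2=cap(ims,"blue",(454,203),(323,279));Y=cap(ims,"yellow",(372,235),(277,215))
K=4
def fit(col,pt,ps,q0,ign):
    M={};I={}
    for n,p in(("top",pt),("side",ps)):
        m=blob(cv2.morphologyEx(mask(ims[n],col),cv2.MORPH_CLOSE,np.ones((3,3),np.uint8)),p)[2]
        h=cv2.convexHull(cv2.findNonZero(m)); g=np.zeros_like(m)
        if ign is not None:
            P=[[ign[0]+.016*np.cos(a),ign[1]+.016*np.sin(a),z] for a in t for z in(0,.091)]
            cv2.fillConvexPoly(g,cv2.convexHull(proj(n,P).astype(np.float32)).astype(int),1)
        m=m.copy();cv2.fillConvexPoly(m,h,1)
        M[n]=cv2.resize(m,None,fx=K,fy=K,interpolation=0);I[n]=cv2.resize(g,None,fx=K,fy=K,interpolation=0)==0
    def f(q):
        r=0
        for n in M:
            g=np.zeros_like(M[n]);cv2.fillConvexPoly(g,np.round(((trayhull(n,q,q[3])+.5)*K)*16).astype(int),1,shift=4)
            a=(g>0)&I[n];b=(M[n]>0)&I[n];r+=1-(a&b).sum()/(a|b).sum()
        return r
    best=min((minimize(f,[*q0[:2],y,.04],method="Nelder-Mead",options=dict(initial_simplex=np.array([[*q0[:2],y,.04]]+[[q0[0]+.01*(i==0),q0[1]+.01*(i==1),y+.15*(i==2),.04+.006*(i==3)] for i in range(4)]),xatol=1e-4,maxiter=300)) for y in np.arange(0,3.1,.4)),key=lambda r:r.fun)
    q=best.x;print(col,"tray",q.round(4),"loss",round(best.fun,3))
    u=.03*np.array([-np.sin(q[2]),np.cos(q[2])]);print("  comps",(q[:2]+u).round(4),(q[:2]-u).round(4))
    for n in M: cv2.polylines(ims[n],[np.round(trayhull(n,q,q[3])).astype(int)],True,(0,255,0),1)
fit("blue",(222,214),(288,141),(.35,.22),None)
fit("red",(433,204),(323,288),(.38,-.25),B2)
a=cv2.resize(ims["top"][120:250,190:480],None,fx=2.5,fy=2.5);b=cv2.resize(ims["side"][110:330,240:380],None,fx=1.5,fy=1.5)
o=np.zeros((a.shape[0]+0,800,3),np.uint8);o[:a.shape[0],:a.shape[1]]=a;cv2.imwrite("pics/fit.png",np.vstack([np.pad(a,((0,0),(0,800-a.shape[1]),(0,0)))[:,:725],]) [:,:,::-1]);cv2.imwrite("pics/fits.png",b[:,:,::-1])
E
python3 m.py
```

```text
red xyz top [0.5826 0.0721 0.0945] res px [-0.   -0.09 -0.09  0.03] areas [np.int32(159), np.int32(86)]
red xyz top [0.4595 0.0859 0.0931] res px [ 0.    0.11  0.12 -0.02] areas [np.int32(153), np.int32(101)]
blue xyz top [ 0.5838 -0.0575  0.0971] res px [ 0.  0.  0. -0.] areas [np.int32(145), np.int32(65)]
blue xyz top [ 0.5091 -0.294   0.1004] res px [ 0.04 -0.16 -0.12 -0.02] areas [np.int32(149), np.int32(126)]
yellow xyz top [ 0.4407 -0.1078  0.0968] res px [ 0.15  0.35  0.31 -0.14] areas [np.int32(151), np.int32(99)]
blue tray [0.35 0.22 0.   0.04] loss 2.0
  comps [0.35 0.25] [0.35 0.19]
red tray [ 0.38 -0.25  0.    0.04] loss 2.0
  comps [ 0.38 -0.22] [ 0.38 -0.28]
```

```bash
sed -i 's/(s>130)&(v>40)/(s>105)\&(v>22)/' h.py; sed -i 's/(.35,.22),None/(.50,.22),None/;s/(.38,-.25),B2/(.505,-.26),B2/' m.py; python3 m.py
```

```text
red xyz top [0.5824 0.0721 0.0918] res px [-0.01  0.23  0.13 -0.01] areas [np.int32(165), np.int32(121)]
red xyz top [0.4593 0.0856 0.0918] res px [ 0.03  0.21  0.26 -0.03] areas [np.int32(157), np.int32(125)]
blue xyz top [ 0.5841 -0.0576  0.0961] res px [ 0.02 -0.05 -0.04 -0.01] areas [np.int32(151), np.int32(82)]
blue xyz top [ 0.5092 -0.2937  0.0991] res px [ 0.02 -0.16 -0.12  0.01] areas [np.int32(159), np.int32(149)]
yellow xyz top [ 0.4408 -0.1077  0.0969] res px [-0.04  0.19  0.27 -0.06] areas [np.int32(153), np.int32(107)]
blue tray [0.5031 0.2434 0.3022 0.0359] loss 0.504
  comps [0.4942 0.2721] [0.512  0.2148]
red tray [ 0.5153 -0.2657  2.9605  0.0404] loss 0.207
  comps [ 0.5099 -0.2952] [ 0.5207 -0.2362]
```

View fits.

```bash
cat >>m.py <<'E'
im=camera("top")[190:240,185:260];ms=camera("side")[115:165,255:325]
def v(i): return np.hstack([cv2.resize(i,None,fx=5,fy=5,interpolation=0),cv2.resize(np.dstack([mask(i,"blue")*255]*3),None,fx=5,fy=5,interpolation=0)])
x,y=v(im),v(ms);y=cv2.copyMakeBorder(y,0,0,0,x.shape[1]-y.shape[1],0);cv2.imwrite("pics/bt.png",np.vstack([x,y])[:,:,::-1])
E
python3 m.py >/dev/null
```

```text
(no output)
```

View pics/bt.png

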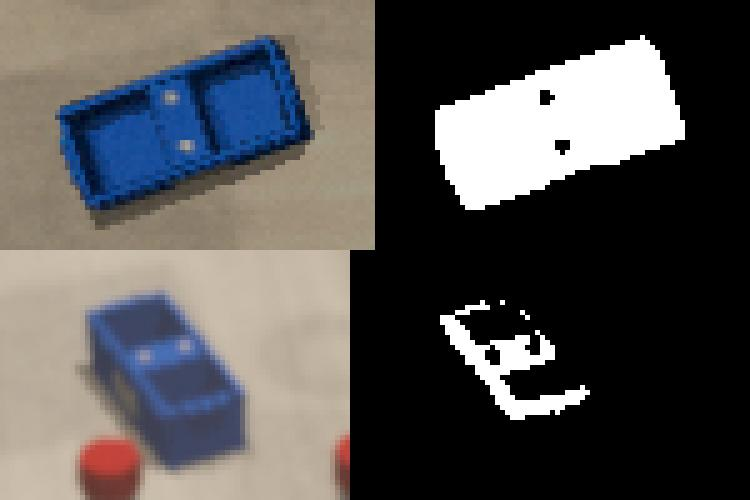

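View pics/fit.png

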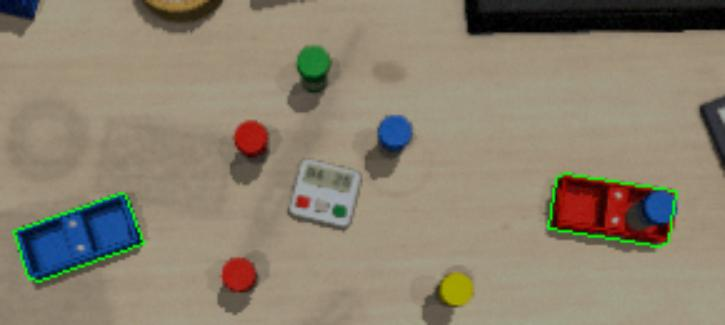

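```bash
sed -i 's/def mask(im,col):/def mask(im,col,S=105):/;s/(s>105)/(s>S)/;s/(h<125)/(h<132)/' h.py; sed -i 's/mask(ims\[n\],col),cv2/mask(ims[n],col,65 if (n,col)==("side","blue") else 105),cv2/' m.py; python3 m.py
```

```text
red xyz top [0.5825 0.0723 0.0919] res px [-0.    0.16  0.14 -0.04] areas [np.int32(163), np.int32(122)]
red xyz top [0.4594 0.0856 0.0918] res px [ 0.05  0.1   0.24 -0.03] areas [np.int32(157), np.int32(125)]
blue xyz top [ 0.5841 -0.0576  0.096 ] res px [ 0.   -0.05 -0.05  0.01] areas [np.int32(152), np.int32(82)]
blue xyz top [ 0.5093 -0.2935  0.0989] res px [-0.04 -0.22 -0.18  0.01] areas [np.int32(163), np.int32(151)]
yellow xyz top [ 0.4406 -0.1078  0.0968] res px [ 0.01  0.23  0.23 -0.01] areas [np.int32(154), np.int32(108)]
blue tray [0.5029 0.2437 0.3079 0.0357] loss 0.184
  comps [0.4938 0.2723] [0.512  0.2151]
red tray [ 0.5154 -0.2656  2.9573  0.0402] loss 0.207
  comps [ 0.5099 -0.2951] [ 0.5209 -0.2361]
```

View pics/fits.png

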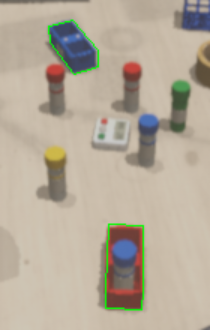

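Everything agrees: red caps at z≈92 mm, tray rims at z≈36–40 mm, and the B2 vial sits on its compartment. I'll start with blue_vial_2.

servo_tool(
  slide=[
    [0.5, 0.4, 0],
    [1, 0.8, 0],
    [1, 0.8, 0],
    [1, 0.8, 0],
    [1, 0.8, 0],
    [1, 0.8, 0],
    [1, 0.8, 0],
    [1, 0.8, 0],
    [1, 0.8, 0],
    [1, 0.8, 0],
    [1, 0.8, 0],
    [1, 0.8, 0],
  ],
  angular=[
    [0, 0, 0.314],
    [0, 0, 0.314],
    [0, 0, 0.314],
    [0, 0, 0.314],
    [0, 0, 0.314],
    [0, 0, 0.314],
    [0, 0, 0.314],
    [0, 0, 0.314],
    [0, 0, 0.314],
    [0, 0, 0.314],
    [0, 0, 0.314],
    [0, 0, 0.314],
  ],
  hand=[0.5, 0.5, 0.5, 0.5, 0.5, 0.5, 0.5, 0.5, 0.5, 0.5, 0.5, 0.5],
)

```text
clock: 1.7
ee_pos: [0.4228, -0.3704, 0.2313]
tcp_rot: [0.0, 0.77, 0.637, -0.0]
ft_force: [0.2, -0.6, -0.6]
width: 0.064
gripper_force: 0.0
```

servo_tool(
  slide=[
    [0.2, 0.18, 0],
    [0.433, 0.38, 0],
    [0.433, 0.38, -0.1],
    [0.433, 0.38, -0.25],
    [0.433, 0.38, -0.4],
    [0.433, 0.38, -0.5],
    [0.433, 0.38, -0.6],
    [0.433, 0.38, -0.7],
    [0.433, 0.38, -0.8],
    [0.433, 0.38, -0.88],
    [0.433, 0.38, -0.88],
    [0.433, 0.38, -0.88],
  ],
  angular=[
    [0, 0, 0],
    [0, 0, 0],
    [0, 0, 0],
    [0, 0, 0],
    [0, 0, 0],
    [0, 0, 0],
    [0, 0, 0],
    [0, 0, 0],
    [0, 0, 0],
    [0, 0, 0],
    [0, 0, 0],
    [0, 0, 0],
  ],
  hand=[0.5, 0.5, 0.5, 0.5, 0.5, 0.5, 0.5, 0.5, 0.5, 0.5, 0.5, 0.5],
)

```text
clock: 2.7
ee_pos: [0.5088, -0.2938, 0.0547]
tcp_rot: [-0.001, 0.77, 0.638, -0.0]
ft_force: [0.3, -0.3, 0.5]
width: 0.0639
gripper_force: 0.0
```

```bash
python3 - <<'E'
from h import *
a=camera("top")[150:260,390:500];b=camera("side")[220:330,270:380]
cv2.imwrite("pics/g1.png",cv2.resize(np.hstack([a,b]),None,fx=3.6,fy=3.6)[:,:,::-1])
E
```

```text
(no output)
```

View pics/g1.png

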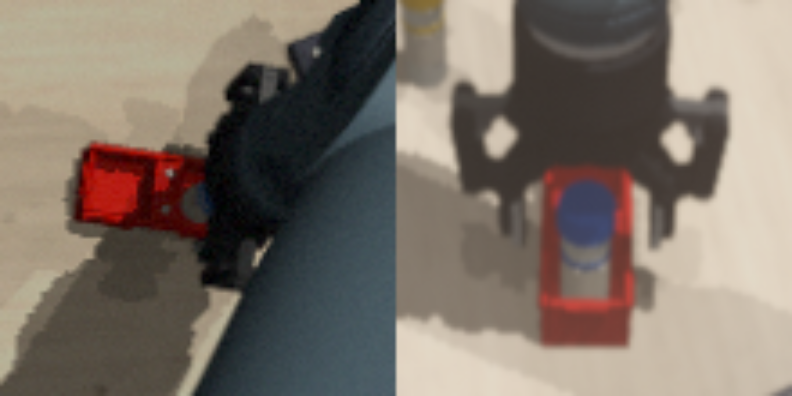

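The fingers straddle the blue cap at about (585,210) in the side crop, one each side of the tray and above its rim. I'll close and lift.

servo_tool(
  slide=[
    [0, 0, 0],
    [0, 0, 0],
    [0, 0, 0],
    [0, 0, 0],
    [0, 0, 0],
    [0, 0, 0],
    [0, 0, 0.05],
    [0, 0, 0.1],
    [0, 0, 0.2],
    [0, 0, 0.3],
    [0, 0, 0.45],
    [0, 0, 0.6],
    [0, 0, 0.75],
    [0, 0, 0.75],
  ],
  angular=[
    [0, 0, 0],
    [0, 0, 0],
    [0, 0, 0],
    [0, 0, 0],
    [0, 0, 0],
    [0, 0, 0],
    [0, 0, 0],
    [0, 0, 0],
    [0, 0, 0],
    [0, 0, 0],
    [0, 0, 0],
    [0, 0, 0],
    [0, 0, 0],
    [0, 0, 0],
  ],
  hand=[-1, -1, -1, -1, -1, -1, -1, -1, -1, -1, -1, -1, -1, -1],
)

```text
clock: 3.97
ee_pos: [0.5128, -0.2959, 0.2131]
tcp_rot: [0.006, 0.77, 0.639, 0.002]
ft_force: [1.9, -0.4, 1.8]
width: 0.0288
gripper_force: 59.1
```

servo_tool(
  slide=[
    [0, 0.05, 0],
    [0, 0.15, 0],
    [0, 0.3, 0],
    [0, 0.45, 0],
    [0, 0.6, 0],
    [0, 0.75, 0],
    [0, 0.9, 0],
    [0, 1, 0],
  ],
  angular=[
    [0, 0, 0.03],
    [0, 0, 0.06],
    [0, 0, 0.09],
    [0, 0, 0.12],
    [0, 0, 0.157],
    [0, 0, 0.157],
    [0, 0, 0.157],
    [0, 0, 0.157],
  ],
  hand=[-1, -1, -1, -1, -1, -1, -1, -1],
)

```text
clock: 4.63
ee_pos: [0.5094, -0.0913, 0.2058]
tcp_rot: [-0.0, 0.59, 0.808, 0.0]
ft_force: [-0.1, -0.3, -1.2]
width: 0.0288
gripper_force: 59.1
```

servo_tool(
  slide=[
    [0, 0.15, 0],
    [0, 0.3, 0],
    [0, 0.45, 0],
    [0, 0.6, 0],
    [0, 0.75, 0],
    [0, 0.9, 0],
    [0, 1, 0],
  ],
  angular=[
    [0, 0, 0],
    [0, 0, 0],
    [0, 0, 0],
    [0, 0, 0],
    [0, 0, 0],
    [0, 0, 0],
    [0, 0, 0],
  ],
  hand=[-1, -1, -1, -1, -1, -1, -1],
)

```text
clock: 5.22
ee_pos: [0.5095, 0.1087, 0.2058]
tcp_rot: [-0.0, 0.59, 0.808, 0.001]
ft_force: [0.2, 0.3, 0.3]
width: 0.0287
gripper_force: 59.1
```

servo_tool(
  slide=[
    [-0.02, 0.15, 0],
    [-0.04, 0.3, 0],
    [-0.06, 0.45, 0],
    [-0.08, 0.6, 0],
    [-0.08, 0.72, 0],
    [-0.08, 0.8, 0],
    [-0.08, 0.832, 0],
    [-0.08, 0.832, 0],
    [-0.08, 0.832, 0],
    [-0.08, 0.832, 0],
    [-0.08, 0.832, 0],
  ],
  angular=[
    [0, 0, 0],
    [0, 0, 0],
    [0, 0, 0],
    [0, 0, 0],
    [0, 0, 0],
    [0, 0, 0],
    [0, 0, 0],
    [0, 0, 0],
    [0, 0, 0],
    [0, 0, 0],
    [0, 0, 0],
  ],
  hand=[-1, -1, -1, -1, -1, -1, -1, -1, -1, -1, -1],
)

```text
clock: 6.13
ee_pos: [0.494, 0.2713, 0.2054]
tcp_rot: [0.0, 0.591, 0.807, -0.0]
ft_force: [1.0, -0.4, -0.5]
width: 0.0284
gripper_force: 59.1
```

```bash
cat >look.py <<'E'
from h import *
import sys
n,x,y=sys.argv[1],*map(float,sys.argv[2:4])
o=[]
for c in("top","side"):
    u,v=proj(c,[[x,y,.08]])[0].astype(int);u=np.clip(u,55,585);v=np.clip(v,55,345)
    o.append(camera(c)[v-55:v+55,u-55:u+55])
cv2.imwrite(f"pics/{n}.png",cv2.resize(np.hstack(o),None,fx=3.6,fy=3.6)[:,:,::-1])
E
python3 - <<'E'
from plant import monitor
s=monitor.state();print(s["ee_pos"],s["tcp_rot"],s["ft_force"],s["width"])
E
```

```text
[0.49402174 0.27134018 0.20543476] [ 9.38115451e-05  5.91023665e-01  8.06654204e-01 -1.15748966e-04] [ 0.96006726 -0.40366626 -0.49182571] 0.0284416801041012
```

servo_tool(
  slide=[
    [0, 0, -0.05],
    [0, 0, -0.15],
    [0, 0, -0.25],
    [0, 0, -0.35],
    [0, 0, -0.4],
    [0, 0, -0.45],
    [0, 0, -0.48],
    [0, 0, -0.48],
  ],
  angular=[
    [0, 0, 0],
    [0, 0, 0],
    [0, 0, 0],
    [0, 0, 0],
    [0, 0, 0],
    [0, 0, 0],
    [0, 0, 0],
    [0, 0, 0],
  ],
  hand=[-1, -1, -1, -1, -1, -1, -1, -1],
)

```text
clock: 6.8
ee_pos: [0.4933, 0.272, 0.1082]
tcp_rot: [-0.0, 0.591, 0.807, -0.001]
ft_force: [-0.4, -0.0, -1.5]
width: 0.0286
gripper_force: 59.1
```

```bash
python3 look.py p1 .4938 .2723
```

```text
(no output)
```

View pics/p1.png

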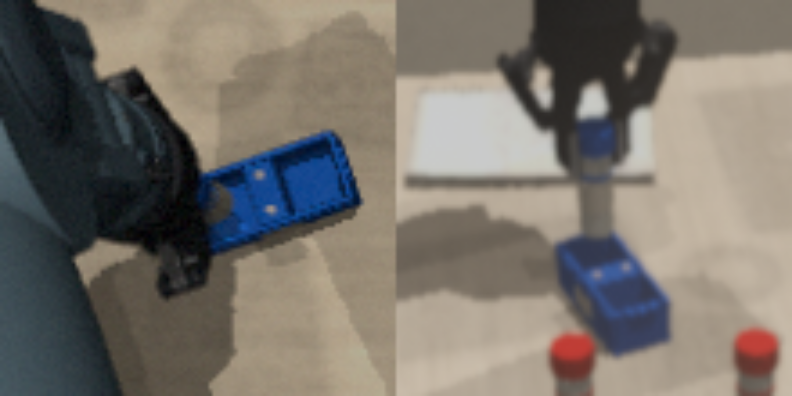

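The vial hangs upright at about (597,180) in the side crop, over the far compartment. I'll lower it.

servo_tool(
  slide=[
    [0, 0, -0.05],
    [0, 0, -0.1],
    [0, 0, -0.15],
    [0, 0, -0.2],
    [0, 0, -0.23],
    [0, 0, -0.25],
    [0, 0, -0.265],
    [0, 0, -0.265],
    [0, 0, -0.265],
  ],
  angular=[
    [0, 0, 0],
    [0, 0, 0],
    [0, 0, 0],
    [0, 0, 0],
    [0, 0, 0],
    [0, 0, 0],
    [0, 0, 0],
    [0, 0, 0],
    [0, 0, 0],
  ],
  hand=[-1, -1, -1, -1, -1, -1, -1, -1, -1],
)

```text
clock: 7.65
ee_pos: [0.494, 0.2726, 0.0566]
tcp_rot: [0.0, 0.59, 0.807, 0.0]
ft_force: [-1.4, 0.6, 2.2]
width: 0.0286
gripper_force: 59.2
```

servo_tool(
  slide=[
    [0, 0, -0.005],
    [0, 0, -0.005],
    [0, 0, -0.005],
    [0, 0, -0.005],
    [0, 0, -0.005],
    [0, 0, 0.05],
    [0, 0, 0.15],
    [0, 0, 0.3],
    [0, 0, 0.45],
    [0, 0, 0.6],
    [0, 0, 0.75],
    [0, 0, 0.75],
  ],
  angular=[
    [0, 0, 0],
    [0, 0, 0],
    [0, 0, 0],
    [0, 0, 0],
    [0, 0, 0],
    [0, 0, 0],
    [0, 0, 0],
    [0, 0, 0],
    [0, 0, 0],
    [0, 0, 0],
    [0, 0, 0],
    [0, 0, 0],
  ],
  hand=[-1, 0.3, 0.3, 0.3, 0.3, 0.3, 0.3, 0.3, 0.3, 0.3, 0.3, 0.3],
)

```text
clock: 8.65
ee_pos: [0.4972, 0.2739, 0.2128]
tcp_rot: [0.003, 0.59, 0.807, 0.005]
ft_force: [1.0, 0.3, 0.7]
width: 0.0556
gripper_force: 0.0
```

servo_tool(
  slide=[
    [0.06, -0.2, 0],
    [0.12, -0.4, 0],
    [0.18, -0.6, 0],
    [0.24, -0.8, 0],
    [0.3, -1, 0],
  ],
  angular=[
    [0, 0, 0],
    [0, 0, 0],
    [0, 0, 0],
    [0, 0, 0],
    [0, 0, 0],
  ],
  hand=[0.5, 0.5, 0.5, 0.5, 0.5],
)

```text
clock: 9.07
ee_pos: [0.5539, 0.0712, 0.2059]
tcp_rot: [-0.0, 0.59, 0.807, 0.0]
ft_force: [0.5, 0.0, -0.4]
width: 0.0643
gripper_force: 0.0
```

```bash
python3 - <<'E'
from h import *
ims={n:camera(n) for n in C}
cv2.imwrite("pics/x.png",ims["top"])
p=proj("top",[[.4938,.2723,.084]])[0];s=proj("side",[[.4938,.2723,.084]])[0]
x=cap(ims,"blue",p,s); print(monitor.state()["ee_pos"])
E
```

```text
blue xyz top [0.4912 0.2509 0.1132] res px [-0.   -0.42 -0.49  0.07] areas [np.int32(501), np.int32(60)]
[0.55539974 0.06731092 0.20568968]
```

servo_tool(
  slide=[
    [0.05, -0.2, 0],
    [0.1, -0.4, 0],
    [0.15, -0.6, 0],
    [0.152, -0.65, 0],
    [0.152, -0.65, -0.05],
    [0.152, -0.65, -0.2],
    [0.152, -0.65, -0.35],
    [0.152, -0.65, -0.5],
    [0.152, -0.65, -0.62],
    [0.152, -0.65, -0.72],
    [0.152, -0.65, -0.775],
    [0.152, -0.65, -0.775],
    [0.152, -0.65, -0.775],
  ],
  angular=[
    [0, 0, 0],
    [0, 0, 0],
    [0, 0, 0],
    [0, 0, 0],
    [0, 0, 0],
    [0, 0, 0],
    [0, 0, 0],
    [0, 0, 0],
    [0, 0, 0],
    [0, 0, 0],
    [0, 0, 0],
    [0, 0, 0],
    [0, 0, 0],
  ],
  hand=[0.5, 0.5, 0.5, 0.5, 0.5, 0.5, 0.5, 0.5, 0.5, 0.5, 0.5, 0.5, 0.5],
)

```text
clock: 10.25
ee_pos: [0.5835, -0.056, 0.051]
tcp_rot: [-0.001, 0.59, 0.807, -0.0]
ft_force: [0.5, 0.5, -0.3]
width: 0.064
gripper_force: 0.0
```

```bash
python3 look.py g2 .54 .1
python3 - <<'E'
from h import *
a=camera("top")[130:240,190:380];b=camera("side")[110:240,250:400]
a=cv2.resize(a,(780,451));b=cv2.resize(b,(0,0),fx=1,fy=1)
a[:130,:150]=b[:,:150]
a=cv2.resize(camera("top")[140:250,190:380],(400,232));b=cv2.resize(camera("side")[110:240,250:400],(400,347))
cv2.imwrite("pics/g2.png",np.vstack([a,b])[:,:,::-1])
E
```

```text
(no output)
```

View pics/g2.png

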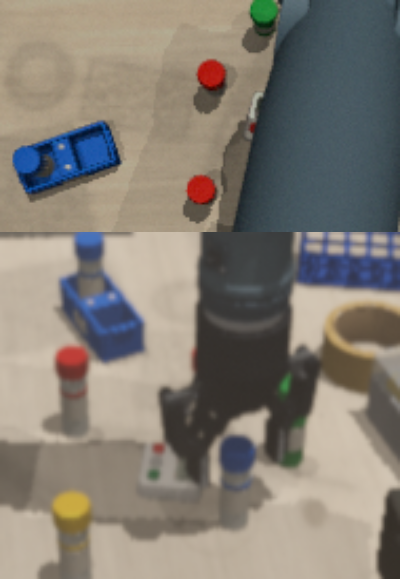

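blue_vial_2 stands upright in the far compartment, and the fingers straddle blue_vial_1 (cap at (237,452)). I'll grip it, lift, and carry it to the near blue compartment.

servo_tool(
  slide=[
    [0, 0, 0],
    [0, 0, 0],
    [0, 0, 0],
    [0, 0, 0],
    [0, 0, 0],
    [0, 0, 0],
    [0, 0, 0.05],
    [0, 0, 0.1],
    [0, 0, 0.2],
    [0, 0, 0.3],
    [0, 0, 0.45],
    [0, 0, 0.6],
    [0, 0, 0.72],
    [0, 0, 0.775],
    [0, 0, 0.775],
  ],
  angular=[
    [0, 0, 0],
    [0, 0, 0],
    [0, 0, 0],
    [0, 0, 0],
    [0, 0, 0],
    [0, 0, 0],
    [0, 0, 0],
    [0, 0, 0],
    [0, 0, 0],
    [0, 0, 0],
    [0, 0, 0],
    [0, 0, 0],
    [0, 0, 0],
    [0, 0, 0],
    [0, 0, 0],
  ],
  hand=[-1, -1, -1, -1, -1, -1, -1, -1, -1, -1, -1, -1, -1, -1, -1],
)

```text
clock: 11.8
ee_pos: [0.5865, -0.0574, 0.2109]
tcp_rot: [0.003, 0.59, 0.807, 0.002]
ft_force: [-0.2, -0.2, -1.3]
width: 0.029
gripper_force: 59.1
```

servo_tool(
  slide=[
    [-0.02, 0.05, 0],
    [-0.04, 0.15, 0],
    [-0.08, 0.3, 0],
    [-0.12, 0.45, 0],
    [-0.16, 0.6, 0],
    [-0.2, 0.75, 0],
    [-0.25, 0.9, 0],
    [-0.3, 1, 0],
  ],
  angular=[
    [0, 0, 0],
    [0, 0, 0],
    [0, 0, 0],
    [0, 0, 0],
    [0, 0, 0],
    [0, 0, 0],
    [0, 0, 0],
    [0, 0, 0],
  ],
  hand=[-1, -1, -1, -1, -1, -1, -1, -1],
)

```text
clock: 12.47
ee_pos: [0.5216, 0.1458, 0.2045]
tcp_rot: [-0.002, 0.59, 0.808, -0.001]
ft_force: [0.0, 0.5, -0.7]
width: 0.0283
gripper_force: 59.1
```

servo_tool(
  slide=[
    [-0.02, 0.12, 0],
    [-0.04, 0.22, 0],
    [-0.06, 0.3, 0],
    [-0.06, 0.3625, 0],
    [-0.06, 0.3625, 0],
    [-0.06, 0.3625, 0],
    [-0.06, 0.3625, -0.05],
    [-0.06, 0.3625, -0.15],
    [-0.06, 0.3625, -0.25],
    [-0.06, 0.3625, -0.35],
    [-0.06, 0.3625, -0.42],
    [-0.06, 0.3625, -0.48],
    [-0.06, 0.3625, -0.48],
    [-0.06, 0.3625, -0.48],
  ],
  angular=[
    [0, 0, 0],
    [0, 0, 0],
    [0, 0, 0],
    [0, 0, 0],
    [0, 0, 0],
    [0, 0, 0],
    [0, 0, 0],
    [0, 0, 0],
    [0, 0, 0],
    [0, 0, 0],
    [0, 0, 0],
    [0, 0, 0],
    [0, 0, 0],
    [0, 0, 0],
  ],
  hand=[-1, -1, -1, -1, -1, -1, -1, -1, -1, -1, -1, -1, -1, -1],
)

```text
clock: 13.63
ee_pos: [0.5113, 0.2142, 0.1092]
tcp_rot: [-0.001, 0.591, 0.807, -0.001]
ft_force: [1.0, -0.5, 0.2]
width: 0.0284
gripper_force: 59.1
```

servo_tool(
  slide=[
    [0, 0, -0.05],
    [0, 0, -0.1],
    [0, 0, -0.15],
    [0, 0, -0.2],
    [0, 0, -0.23],
    [0, 0, -0.25],
    [0, 0, -0.27],
    [0, 0, -0.27],
    [0, 0, -0.27],
  ],
  angular=[
    [0, 0, 0],
    [0, 0, 0],
    [0, 0, 0],
    [0, 0, 0],
    [0, 0, 0],
    [0, 0, 0],
    [0, 0, 0],
    [0, 0, 0],
    [0, 0, 0],
  ],
  hand=[-1, -1, -1, -1, -1, -1, -1, -1, -1],
)

```text
clock: 14.38
ee_pos: [0.5124, 0.2155, 0.0564]
tcp_rot: [0.0, 0.59, 0.807, 0.0]
ft_force: [-0.1, 0.4, -0.4]
width: 0.0285
gripper_force: 59.2
```

servo_tool(
  slide=[
    [0, 0, -0.005],
    [0, 0, -0.005],
    [0, 0, -0.005],
    [0, 0, -0.005],
    [0, 0, -0.005],
    [0, 0, 0.05],
    [0, 0, 0.15],
    [0, 0, 0.3],
    [0, 0, 0.45],
    [0, 0, 0.6],
    [0, 0, 0.75],
    [0, 0, 0.75],
    [0, 0, 0.75],
  ],
  angular=[
    [0, 0, 0],
    [0, 0, 0],
    [0, 0, 0],
    [0, 0, 0],
    [0, 0, 0],
    [0, 0, 0],
    [0, 0, 0],
    [0, 0, 0],
    [0, 0, 0],
    [0, 0, 0],
    [0, 0, 0],
    [0, 0, 0],
    [0, 0, 0],
  ],
  hand=[-1, 0.3, 0.3, 0.3, 0.3, 0.3, 0.3, 0.3, 0.3, 0.3, 0.3, 0.3, 0.3],
)

```text
clock: 15.47
ee_pos: [0.5138, 0.216, 0.2086]
tcp_rot: [0.002, 0.59, 0.807, 0.002]
ft_force: [-0.1, -0.3, -0.0]
width: 0.0557
gripper_force: 0.0
```

servo_tool(
  slide=[
    [-0.08, -0.2, 0],
    [-0.16, -0.4, 0],
    [-0.24, -0.6, 0],
    [-0.263, -0.647, 0],
    [-0.263, -0.647, 0],
    [-0.263, -0.647, -0.1],
    [-0.263, -0.647, -0.25],
    [-0.263, -0.647, -0.4],
    [-0.263, -0.647, -0.55],
    [-0.263, -0.647, -0.65],
    [-0.263, -0.647, -0.73],
    [-0.263, -0.647, -0.775],
    [-0.263, -0.647, -0.775],
    [-0.263, -0.647, -0.775],
  ],
  angular=[
    [0, 0, -0.03],
    [0, 0, -0.06],
    [0, 0, -0.1],
    [0, 0, -0.13],
    [0, 0, -0.157],
    [0, 0, -0.157],
    [0, 0, -0.157],
    [0, 0, -0.157],
    [0, 0, -0.157],
    [0, 0, -0.157],
    [0, 0, -0.157],
    [0, 0, -0.157],
    [0, 0, -0.157],
    [0, 0, -0.157],
  ],
  hand=[0.5, 0.5, 0.5, 0.5, 0.5, 0.5, 0.5, 0.5, 0.5, 0.5, 0.5, 0.5, 0.5, 0.5],
)

```text
clock: 16.63
ee_pos: [0.4587, 0.086, 0.0507]
tcp_rot: [-0.001, 0.77, 0.639, -0.001]
ft_force: [0.2, -1.0, 0.4]
width: 0.0639
gripper_force: 0.0
```

servo_tool(
  slide=[
    [0, 0, 0],
    [0, 0, 0],
    [0, 0, 0],
    [0, 0, 0],
    [0, 0, 0],
    [0, 0, 0],
    [0, 0, 0.05],
    [0, 0, 0.1],
    [0, 0, 0.2],
    [0, 0, 0.3],
    [0, 0, 0.45],
    [0, 0, 0.6],
    [0, 0, 0.72],
    [0, 0, 0.775],
    [0, 0, 0.775],
  ],
  angular=[
    [0, 0, 0],
    [0, 0, 0],
    [0, 0, 0],
    [0, 0, 0],
    [0, 0, 0],
    [0, 0, 0],
    [0, 0, 0],
    [0, 0, 0],
    [0, 0, 0],
    [0, 0, 0],
    [0, 0, 0],
    [0, 0, 0],
    [0, 0, 0],
    [0, 0, 0],
    [0, 0, 0],
  ],
  hand=[-1, -1, -1, -1, -1, -1, -1, -1, -1, -1, -1, -1, -1, -1, -1],
)

```text
clock: 17.88
ee_pos: [0.4618, 0.0862, 0.2096]
tcp_rot: [0.002, 0.77, 0.639, 0.003]
ft_force: [0.4, -0.2, -0.5]
width: 0.0288
gripper_force: 59.1
```

servo_tool(
  slide=[
    [0.02, -0.05, 0],
    [0.04, -0.15, 0],
    [0.07, -0.3, 0],
    [0.1, -0.45, 0],
    [0.13, -0.6, 0],
    [0.15, -0.75, 0],
    [0.15, -0.9, 0],
    [0.15, -1, 0],
  ],
  angular=[
    [0, 0, 0],
    [0, 0, 0],
    [0, 0, 0],
    [0, 0, 0],
    [0, 0, 0],
    [0, 0, 0],
    [0, 0, 0],
    [0, 0, 0],
  ],
  hand=[-1, -1, -1, -1, -1, -1, -1, -1],
)

```text
clock: 18.55
ee_pos: [0.4886, -0.117, 0.2042]
tcp_rot: [-0.001, 0.77, 0.638, -0.001]
ft_force: [0.3, -0.2, -0.5]
width: 0.0286
gripper_force: 59.1
```

servo_tool(
  slide=[
    [0.03, -0.15, 0],
    [0.06, -0.3, 0],
    [0.09, -0.45, 0],
    [0.1025, -0.6, 0],
    [0.1025, -0.72, 0],
    [0.1025, -0.82, 0],
    [0.1025, -0.88, 0],
    [0.1025, -0.9035, 0],
    [0.1025, -0.9035, 0],
    [0.1025, -0.9035, -0.05],
    [0.1025, -0.9035, -0.15],
    [0.1025, -0.9035, -0.25],
    [0.1025, -0.9035, -0.35],
    [0.1025, -0.9035, -0.42],
    [0.1025, -0.9035, -0.48],
    [0.1025, -0.9035, -0.48],
    [0.1025, -0.9035, -0.48],
  ],
  angular=[
    [0, 0, 0],
    [0, 0, 0],
    [0, 0, 0],
    [0, 0, 0],
    [0, 0, 0],
    [0, 0, 0],
    [0, 0, 0],
    [0, 0, 0],
    [0, 0, 0],
    [0, 0, 0],
    [0, 0, 0],
    [0, 0, 0],
    [0, 0, 0],
    [0, 0, 0],
    [0, 0, 0],
    [0, 0, 0],
    [0, 0, 0],
  ],
  hand=[-1, -1, -1, -1, -1, -1, -1, -1, -1, -1, -1, -1, -1, -1, -1, -1, -1],
)

```text
clock: 19.97
ee_pos: [0.5093, -0.2928, 0.1093]
tcp_rot: [-0.001, 0.769, 0.639, -0.0]
ft_force: [0.2, 0.6, 0.2]
width: 0.0284
gripper_force: 59.2
```

servo_tool(
  slide=[
    [0, 0, -0.05],
    [0, 0, -0.1],
    [0, 0, -0.15],
    [0, 0, -0.2],
    [0, 0, -0.23],
    [0, 0, -0.25],
    [0, 0, -0.27],
    [0, 0, -0.27],
    [0, 0, -0.27],
  ],
  angular=[
    [0, 0, 0],
    [0, 0, 0],
    [0, 0, 0],
    [0, 0, 0],
    [0, 0, 0],
    [0, 0, 0],
    [0, 0, 0],
    [0, 0, 0],
    [0, 0, 0],
  ],
  hand=[-1, -1, -1, -1, -1, -1, -1, -1, -1],
)

```text
clock: 20.72
ee_pos: [0.5103, -0.295, 0.0566]
tcp_rot: [0.0, 0.77, 0.639, 0.0]
ft_force: [-0.1, -0.9, 1.7]
width: 0.0283
gripper_force: 59.3
```

servo_tool(
  slide=[
    [0, 0, -0.005],
    [0, 0, -0.005],
    [0, 0, -0.005],
    [0, 0, -0.005],
    [0, 0, -0.005],
    [0, 0, 0.05],
    [0, 0, 0.15],
    [0, 0, 0.3],
    [0, 0, 0.45],
    [0, 0, 0.6],
    [0, 0, 0.75],
    [0, 0, 0.75],
  ],
  angular=[
    [0, 0, 0],
    [0, 0, 0],
    [0, 0, 0],
    [0, 0, 0],
    [0, 0, 0],
    [0, 0, 0],
    [0, 0, 0],
    [0, 0, 0],
    [0, 0, 0],
    [0, 0, 0],
    [0, 0, 0],
    [0, 0, 0],
  ],
  hand=[-1, 0.3, 0.3, 0.3, 0.3, 0.3, 0.3, 0.3, 0.3, 0.3, 0.3, 0.3],
)

```text
clock: 21.72
ee_pos: [0.513, -0.2967, 0.2141]
tcp_rot: [0.006, 0.77, 0.639, 0.001]
ft_force: [0.9, -0.6, -0.1]
width: 0.0558
gripper_force: 0.0
```

servo_tool(
  slide=[
    [0.04, 0.2, 0],
    [0.08, 0.4, 0],
    [0.12, 0.6, 0],
    [0.16, 0.8, 0],
    [0.2, 1, 0],
  ],
  angular=[
    [0, 0, 0],
    [0, 0, 0],
    [0, 0, 0],
    [0, 0, 0],
    [0, 0, 0],
  ],
  hand=[0.5, 0.5, 0.5, 0.5, 0.5],
)

```text
clock: 22.13
ee_pos: [0.5501, -0.0929, 0.2068]
tcp_rot: [0.0, 0.77, 0.638, 0.0]
ft_force: [0.6, -0.3, -0.6]
width: 0.0639
gripper_force: 0.0
```

servo_tool(
  slide=[
    [0.04, 0.2, 0],
    [0.08, 0.4, 0],
    [0.12, 0.6, 0],
    [0.163, 0.75, 0],
    [0.163, 0.837, 0],
    [0.163, 0.837, 0],
    [0.163, 0.837, -0.1],
    [0.163, 0.837, -0.25],
    [0.163, 0.837, -0.4],
    [0.163, 0.837, -0.55],
    [0.163, 0.837, -0.65],
    [0.163, 0.837, -0.73],
    [0.163, 0.837, -0.775],
    [0.163, 0.837, -0.775],
    [0.163, 0.837, -0.775],
  ],
  angular=[
    [0, 0, 0],
    [0, 0, 0],
    [0, 0, 0],
    [0, 0, 0],
    [0, 0, 0],
    [0, 0, 0],
    [0, 0, 0],
    [0, 0, 0],
    [0, 0, 0],
    [0, 0, 0],
    [0, 0, 0],
    [0, 0, 0],
    [0, 0, 0],
    [0, 0, 0],
    [0, 0, 0],
  ],
  hand=[0.5, 0.5, 0.5, 0.5, 0.5, 0.5, 0.5, 0.5, 0.5, 0.5, 0.5, 0.5, 0.5, 0.5, 0.5],
)

```text
clock: 23.38
ee_pos: [0.5826, 0.0722, 0.0517]
tcp_rot: [0.0, 0.77, 0.638, -0.0]
ft_force: [-0.6, -0.4, -0.8]
width: 0.064
gripper_force: 0.0
```

servo_tool(
  slide=[
    [0, 0, 0],
    [0, 0, 0],
    [0, 0, 0],
    [0, 0, 0],
    [0, 0, 0],
    [0, 0, 0],
    [0, 0, 0.05],
    [0, 0, 0.1],
    [0, 0, 0.2],
    [0, 0, 0.3],
    [0, 0, 0.45],
    [0, 0, 0.6],
    [0, 0, 0.72],
    [0, 0, 0.775],
    [0, 0, 0.775],
  ],
  angular=[
    [0, 0, 0],
    [0, 0, 0],
    [0, 0, 0],
    [0, 0, 0],
    [0, 0, 0],
    [0, 0, 0],
    [0, 0, 0],
    [0, 0, 0],
    [0, 0, 0],
    [0, 0, 0],
    [0, 0, 0],
    [0, 0, 0],
    [0, 0, 0],
    [0, 0, 0],
    [0, 0, 0],
  ],
  hand=[-1, -1, -1, -1, -1, -1, -1, -1, -1, -1, -1, -1, -1, -1, -1],
)

```text
clock: 24.63
ee_pos: [0.585, 0.0728, 0.211]
tcp_rot: [0.002, 0.77, 0.639, 0.003]
ft_force: [0.8, -0.2, -0.7]
width: 0.0286
gripper_force: 59.1
```

servo_tool(
  slide=[
    [-0.01, -0.05, 0],
    [-0.03, -0.15, 0],
    [-0.06, -0.3, 0],
    [-0.09, -0.45, 0],
    [-0.12, -0.6, 0],
    [-0.15, -0.75, 0],
    [-0.18, -0.9, 0],
    [-0.2, -1, 0],
  ],
  angular=[
    [0, 0, 0],
    [0, 0, 0],
    [0, 0, 0],
    [0, 0, 0],
    [0, 0, 0],
    [0, 0, 0],
    [0, 0, 0],
    [0, 0, 0],
  ],
  hand=[-1, -1, -1, -1, -1, -1, -1, -1],
)

```text
clock: 25.3
ee_pos: [0.5404, -0.13, 0.2045]
tcp_rot: [-0.001, 0.77, 0.638, -0.001]
ft_force: [0.4, 0.2, -0.8]
width: 0.0286
gripper_force: 59.1
```

servo_tool(
  slide=[
    [-0.03, -0.15, 0],
    [-0.06, -0.28, 0],
    [-0.09, -0.4, 0],
    [-0.108, -0.49, 0],
    [-0.108, -0.542, 0],
    [-0.108, -0.542, 0],
    [-0.108, -0.542, 0],
    [-0.108, -0.542, -0.05],
    [-0.108, -0.542, -0.15],
    [-0.108, -0.542, -0.25],
    [-0.108, -0.542, -0.35],
    [-0.108, -0.542, -0.42],
    [-0.108, -0.542, -0.48],
    [-0.108, -0.542, -0.48],
    [-0.108, -0.542, -0.48],
  ],
  angular=[
    [0, 0, 0],
    [0, 0, 0],
    [0, 0, 0],
    [0, 0, 0],
    [0, 0, 0],
    [0, 0, 0],
    [0, 0, 0],
    [0, 0, 0],
    [0, 0, 0],
    [0, 0, 0],
    [0, 0, 0],
    [0, 0, 0],
    [0, 0, 0],
    [0, 0, 0],
    [0, 0, 0],
  ],
  hand=[-1, -1, -1, -1, -1, -1, -1, -1, -1, -1, -1, -1, -1, -1, -1],
)

```text
clock: 26.55
ee_pos: [0.5204, -0.2339, 0.1092]
tcp_rot: [-0.001, 0.769, 0.639, -0.0]
ft_force: [0.4, -0.5, -0.5]
width: 0.0282
gripper_force: 59.2
```

servo_tool(
  slide=[
    [0, 0, -0.05],
    [0, 0, -0.1],
    [0, 0, -0.15],
    [0, 0, -0.2],
    [0, 0, -0.23],
    [0, 0, -0.25],
    [0, 0, -0.27],
    [0, 0, -0.27],
    [0, 0, -0.27],
  ],
  angular=[
    [0, 0, 0],
    [0, 0, 0],
    [0, 0, 0],
    [0, 0, 0],
    [0, 0, 0],
    [0, 0, 0],
    [0, 0, 0],
    [0, 0, 0],
    [0, 0, 0],
  ],
  hand=[-1, -1, -1, -1, -1, -1, -1, -1, -1],
)

```text
clock: 27.3
ee_pos: [0.5212, -0.236, 0.0569]
tcp_rot: [0.0, 0.77, 0.639, 0.0]
ft_force: [-1.4, 0.8, 2.8]
width: 0.0285
gripper_force: 59.2
```

servo_tool(
  slide=[
    [0, 0, -0.005],
    [0, 0, -0.005],
    [0, 0, -0.005],
    [0, 0, -0.005],
    [0, 0, -0.005],
    [0, 0, 0.05],
    [0, 0, 0.15],
    [0, 0, 0.3],
    [0, 0, 0.45],
    [0, 0, 0.6],
    [0, 0, 0.75],
    [0, 0, 0.75],
  ],
  angular=[
    [0, 0, 0],
    [0, 0, 0],
    [0, 0, 0],
    [0, 0, 0],
    [0, 0, 0],
    [0, 0, 0],
    [0, 0, 0],
    [0, 0, 0],
    [0, 0, 0],
    [0, 0, 0],
    [0, 0, 0],
    [0, 0, 0],
  ],
  hand=[-1, 0.3, 0.3, 0.3, 0.3, 0.3, 0.3, 0.3, 0.3, 0.3, 0.3, 0.3],
)

```text
clock: 28.3
ee_pos: [0.5242, -0.2374, 0.2129]
tcp_rot: [0.005, 0.77, 0.639, 0.002]
ft_force: [0.9, 0.2, 1.2]
width: 0.0553
gripper_force: 0.0
```

servo_tool(
  slide=[
    [-0.2, 0.2, 0],
    [-0.3, 0.4, 0],
    [-0.3, 0.6, 0],
    [-0.3, 0.8, 0],
    [-0.3, 1, 0],
    [-0.3, 1, 0],
    [-0.3, 1, 0],
  ],
  angular=[
    [0, 0, 0],
    [0, 0, 0],
    [0, 0, 0],
    [0, 0, 0],
    [0, 0, 0],
    [0, 0, 0],
    [0, 0, 0],
  ],
  hand=[0.3, 0.3, 0.3, 0.3, 0.3, 0.3, 0.3],
)

```text
clock: 28.88
ee_pos: [0.4604, -0.033, 0.206]
tcp_rot: [-0.0, 0.768, 0.64, 0.0]
ft_force: [0.2, 0.6, -0.2]
width: 0.0555
gripper_force: 0.0
```

```bash
python3 - <<'E'
from h import *
T=camera("top");S=camera("side")
pts=[(.4938,.2723),(.512,.2151),(.5099,-.2951),(.5209,-.2361)]
# predicted cap-top outlines at the compartment centres
for n,im in(("top",T),("side",S)):
    for x,y in pts:
        p=proj(n,[[x+.015*np.cos(a),y+.015*np.sin(a),.094] for a in t])
        for q in p: im[int(round(q[1])),int(round(q[0]))]=(0,255,0)
    np.save(n+".npy",im)
def c(im,u,v):return cv2.resize(im[v-35:v+35,u-50:u+50],(400,280),interpolation=0)
cv2.imwrite("pics/end.png",np.vstack([np.hstack([c(T,222,210),c(T,440,200)]),np.hstack([c(S,295,135),c(S,323,275)])])[:,:,::-1])
E
```

```text
(no output)
```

View pics/end.png

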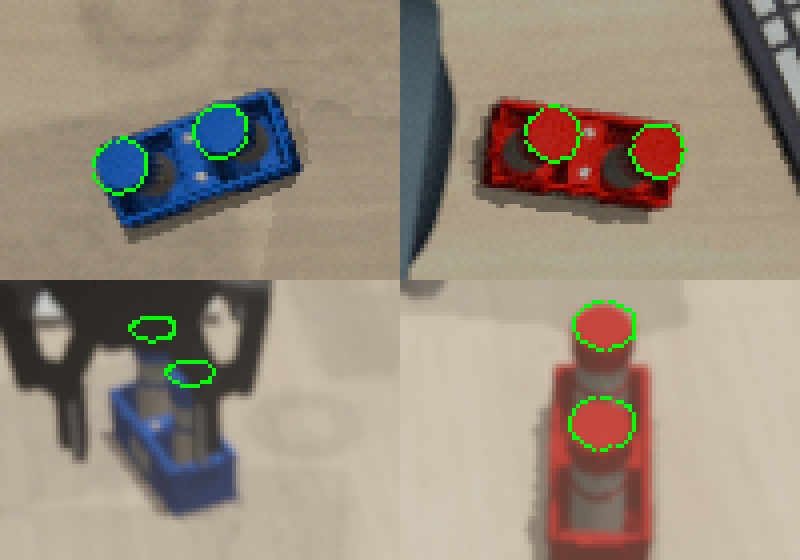

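All four caps coincide with the outlines predicted for vials upright on the compartment floors: blue at (120,165) and (220,130), red at (553,134) and (657,151). The gripper is clear, so I'm handing in.

```bash
python3 -c "
from plant import order
print(order.close_job())"
```

```text
the job is handed in; nothing more can be done
None
```

Job handed in after about 29 s of robot time: the last pictures show both red vials upright in the red tray and both blue in the blue tray, one per compartment, and I didn't re-measure the yellow vial or timer but nothing was seen to touch them; the hand-in gave no verdict.

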